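# Re-rack tow balls by class colour

## Task

Move the row of four tow balls from the grey stock rack to the orange display rack, in the order that the display rack's colour-banded plates lay down: each ball goes shank down through the hole of the plate whose painted bands have the colour of its cap and stands upright with its flange fully down on the plate. Lower the balls into place rather than dropping them, and leave the hitch pin and the nut that lie between the racks where they are.

Things in the scene. Friction and masses are not known exactly. Their poses are not given: they have to be found in the camera images.
- ball_red: tow ball, red vinyl cap over its top half; upright in the grey stock rack (row of 4, 82 mm pitch, any order), flange resting 65 mm above the bench. Origin: centre of the shank's foot, z up. Shank 19 mm, 50 mm long; flange 46 mm across, 50 to 62 mm up; neck 28 mm; ball 51 mm, centre 92 mm and top 118 mm up. 0.55 to 0.9 kg; hangs upright from the ball's middle
- ball_yellow: tow ball, yellow vinyl cap over its top half; upright in the grey stock rack (row of 4, 82 mm pitch, any order), flange resting 65 mm above the bench. Origin: centre of the shank's foot, z up. Shank 19 mm, 50 mm long; flange 46 mm across, 50 to 62 mm up; neck 28 mm; ball 51 mm, centre 92 mm and top 118 mm up. 0.55 to 0.9 kg; hangs upright from the ball's middle
- ball_green: tow ball, green vinyl cap over its top half; upright in the grey stock rack (row of 4, 82 mm pitch, any order), flange resting 65 mm above the bench. Origin: centre of the shank's foot, z up. Shank 19 mm, 50 mm long; flange 46 mm across, 50 to 62 mm up; neck 28 mm; ball 51 mm, centre 92 mm and top 118 mm up. 0.55 to 0.9 kg; hangs upright from the ball's middle
- ball_blue: tow ball, blue vinyl cap over its top half; upright in the grey stock rack (row of 4, 82 mm pitch, any order), flange resting 65 mm above the bench. Origin: centre of the shank's foot, z up. Shank 19 mm, 50 mm long; flange 46 mm across, 50 to 62 mm up; neck 28 mm; ball 51 mm, centre 92 mm and top 118 mm up. 0.55 to 0.9 kg; hangs upright from the ball's middle
- seat_red: aluminium plate with red painted bands along its two row-side edges, on the orange display rack (4 plates in a row, 82 mm pitch, any order), fixed, 84 x 78 x 8 mm, with a 32 mm through hole, clear below to the bench. Origin: hole centre in the plate's underside, 57 mm above the bench; y along the row, z up. Seated, the foot of a ball's shank is 42 mm below this origin
- seat_yellow: aluminium plate with yellow painted bands along its two row-side edges, on the orange display rack (4 plates in a row, 82 mm pitch, any order), fixed, 84 x 78 x 8 mm, with a 32 mm through hole, clear below to the bench. Origin: hole centre in the plate's underside, 57 mm above the bench; y along the row, z up. Seated, the foot of a ball's shank is 42 mm below this origin
- seat_green: aluminium plate with green painted bands along its two row-side edges, on the orange display rack (4 plates in a row, 82 mm pitch, any order), fixed, 84 x 78 x 8 mm, with a 32 mm through hole, clear below to the bench. Origin: hole centre in the plate's underside, 57 mm above the bench; y along the row, z up. Seated, the foot of a ball's shank is 42 mm below this origin
- seat_blue: aluminium plate with blue painted bands along its two row-side edges, on the orange display rack (4 plates in a row, 82 mm pitch, any order), fixed, 84 x 78 x 8 mm, with a 32 mm through hole, clear below to the bench. Origin: hole centre in the plate's underside, 57 mm above the bench; y along the row, z up. Seated, the foot of a ball's shank is 42 mm below this origin
- hitch_pin: L-shaped steel hitch pin lying on the bench between the racks, 16 mm thick, legs about 115 and 50 mm; a bystander. Origin on the bench under the long leg
- hex_nut: steel hexagon nut lying flat on the bench between the racks, 29 mm across the flats, 16 mm high; a bystander. Origin at the centre of its underside

How it is judged:
At the end, for the whole second after the job is handed in: Every ball stands in the plate of its own colour: axis within 12 mm of the hole's centre, flange down on the plate within 4 mm, upright within 0.12 rad, at rest (horizontal distance between ball_red and seat_red below 0.012 m and z of ball_red in the frame of seat_red below -0.038 m and angle between each of ball_red, ball_yellow, ball_green, ball_blue's own z axis and vertical below 0.12 rad and linear speed of each of ball_red, ball_yellow, ball_green, ball_blue below 0.02 m/s and angular speed of each of ball_red, ball_yellow, ball_green, ball_blue below 0.2 rad/s and horizontal distance between ball_yellow and seat_yellow below 0.012 m and z of ball_yellow in the frame of seat_yellow below -0.038 m and horizontal distance between ball_green and seat_green below 0.012 m and z of ball_green in the frame of seat_green below -0.038 m and horizontal distance between ball_blue and seat_blue below 0.012 m and z of ball_blue in the frame of seat_blue below -0.038 m); the robot touches nothing.
It fails at once if a ball is dropped or slammed onto its plate (more than 120 N between them) (contact force between ball_red and seat_red above 120 N or contact force between ball_yellow and seat_yellow above 120 N or contact force between ball_green and seat_green above 120 N or contact force between ball_blue and seat_blue above 120 N).
It fails at once if the hitch pin or the nut is moved by more than 25 mm (distance of any of hitch_pin, hex_nut from where it was at the start of the episode above 0.025 m).
It also fails if it takes over 96 s, if anything falls off the work surface, if the arm or the gripper's body presses on something with over 40 N, if the wrist force passes 120 N, or if a joint passes its speed limit or range.

## Robot

A 6-joint arm with a two-finger parallel gripper is mounted at the origin on the work surface. World frame = base frame: x ahead of the robot, y to its left, z up, the work surface at z = 0. Lengths are in m, angles in rad, forces in N, time in s.
With the tool pointing down it reaches from about 0.325 to 1 m from the base axis. Payload 5.1 kg.
Tool frame: the origin (TCP) lies at the very end of the fingers, on their centre line; the grasp point (between the pads) lies 19 mm behind it; z points along the fingers, y is the line along which they close (so a half turn about z gives the same grasp; the last joint's range is limited). The gripper opens to 85 mm and grips with 20 to 120 N. Pads are 22 mm wide; open, the fingers measure 114 mm over their backs; the gripper's body (76 mm by 85 mm) begins 54 mm behind the grasp point. The pads swing forward as they close: fully open they stand 13 mm farther back than shut.
Start: joints at [-1.281, 0.124, 1.65, -0, 1.367, -0.083], TCP at [0.237, -0.605, 0.231] pointing down, gripper open.
Joint ranges: [-2.61, 2.61], [-1.02, 2.33], [0.03, 2.71], [-1.35, 4.49], [0.32, 2.68], [-2.91, 2.91]. Speed limits (rad/s): [2.57, 2.57, 3.14, 3.14, 3.14, 3.14].

## Interface

Orientations are given as a unit quaternion [w, x, y, z].
In Python, from rig import robot gives the robot as it stands.
- The arm moves only by the tool arm_command, never from a script. Its argument "rows" is a list that holds one entry, the list of rows, each a list of 6 numbers: the shift along the tool's x, y, z scaled (see below), then the turn, a rotation vector about the tool's x, y, z scaled (see below). In form: [[[dx, dy, dz, ax, ay, az], ...]]. A call has 1 to 20 rows; each row shifts and turns the commanded pose from where the row before left it, along the tool's axes as they then stand; what a row does not reach is not made up. The controller multiplies each number of a shift by 0.02 m and each number of a turn by 6 degrees. A row lasts 1/8 s, in which the tool goes at most 62.5 mm and 10.7 degrees, less where a joint would pass 70% of its speed; a pose out of reach is approached as far as the arm can. A call with a number of a shift or a turn outside -1 to 1 is refused whole. A call with a gripper value outside its range is refused whole. "hand" is the finger opening in mm, from 0 to 85.4, set as the call begins (left out, the last holds). The fingers move at their own pace and stop on an object; "newtons" is the grip in N (left out, the last holds). Time passes only in rows, so rows that do not move let the fingers close. It gives the time, the measured TCP pose, the force, the opening and the grip force at its end, in the units of the state.
- robot.state(): the state, without advancing time (a new reading comes with each control period).
- robot.snapshot(name): name is "side" or "top"; returns a dict with "color" (400x640x3 uint8, red, green, blue), "K" (3x3 intrinsics, pixels), "k1" (the pictures are not rectified: a ray, as slopes to the right and down, at radius r is drawn at 1 + k1 r^2 times it, then the intrinsics apply), "origin" and "orientation" of the camera in the world. Camera axes: x right, y down, z forward; pixel columns grow to the right and rows downward; lengths in m; the calibration is good to about 2 mm. A picture is of the moment at which its call begins. There is no depth.
- robot.finish_job(): hands the job in; it is judged then, once.
The state is a dict: "clock": time; "qpos": joint angles; "joint_velocities": joint speeds; "joint_torque": joint torques, N m; "tool_pos": TCP position; "ee_rot": TCP orientation; "force": force on the tool from outside, world axes, zero at the start; "wrist_torque": the same for the moment, N m; "grip_width": finger opening in m; "gripper_force": force on a finger pad.
Only numpy, scipy, OpenCV 4.12 (cv2) and the standard library are available. Lean on these libraries where they do the work, as an engineer would, in place of code of your own. Each camera call takes 0.05 s, during which the arm holds its last target. There are 200 camera calls.

## Working session

There is one attempt and no reset: what is moved stays moved. The work goes in short steps, Python scripts to look and compute and a tool call to move; the robot and the scene stay as the last step left them, time stands still between calls to the robot, and variables do not carry over. Pictures are saved under pics/ and viewed, at most 14 in all, crops included, and the job is handed in when it is done.

Besides the shell and the picture viewer there is one more tool, called after "Call:" as name(argument=value, ...) on one line, values as JSON. arm_command: Moves the arm, as the interface text tells. Shifts and turns lie within -1 to 1; 1 stands for 0.02 m of shift or 6 degrees of turn. Its arguments: {"type":"object","properties":{"rows":{"type":"array","items":{"type":"array","items":{"type":"array","items":{"type":"number","minimum":-1,"maximum":1}}}},"hand":{"type":"number"},"newtons":{"type":"number"}},"required":["rows"]}

```bash
mkdir -p pics; python3 - <<'E'
from rig import robot
import cv2
for n in("top","side"):
    s=robot.snapshot(n); cv2.imwrite(f"pics/{n}0.png",s["color"][:,:,::-1])
    print(n,s["K"],s["k1"],s["origin"],s["orientation"])
print(robot.state())
E
```

```text
top [[423.48818487   0.         322.20958794]
 [  0.         423.48818487 198.11803485]
 [  0.           0.           1.        ]] -0.07960555076633642 [ 0.45485559 -0.00497696  0.75617066] [ 0.07031966 -0.69975914  0.70882947 -0.05434214]
side [[411.35917683   0.         322.48832892]
 [  0.         411.35917683 196.92959656]
 [  0.           0.           1.        ]] -0.033917548754647926 [0.23469852 0.53995869 0.54793811] [ 0.11278629 -0.24773263  0.86210935 -0.42740528]
{'clock': 0.1, 'qpos': array([-1.28058300e+00,  1.24483461e-01,  1.65155766e+00,  7.01178653e-06,
        1.36748676e+00, -8.25658853e-02]), 'joint_velocities': array([-8.60485919e-04, -1.04410350e-03, -3.07765403e-03, -7.44433107e-04,
       -6.63481529e-05,  3.49276595e-03]), 'joint_torque': array([ 3.62996761e-04, -4.24928641e+01, -3.66654253e+01, -1.90807136e-04,
        3.89938708e-03, -7.99449936e-06]), 'tool_pos': array([ 0.23656904, -0.60482437,  0.23013578]), 'ee_rot': array([-9.62757570e-04,  9.82679360e-01,  1.85311466e-01, -9.68662038e-05]), 'force': array([ 0.14481476, -0.30990619, -0.3139383 ]), 'wrist_torque': array([ 0.00921146, -0.00177645, -0.0138507 ]), 'gripper_force': 0.0, 'grip_width': 0.08553273294581407}
```

View pics/top0.png

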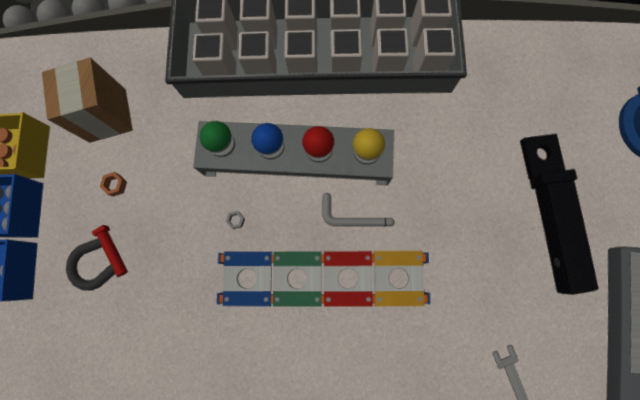

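View pics/side0.png

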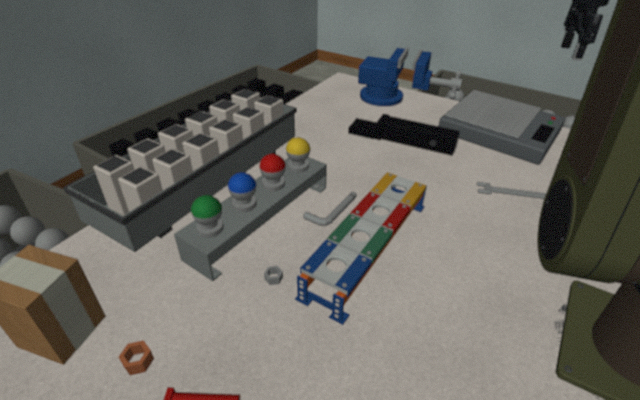

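```bash
cat > h.py <<'E'
from rig import robot
import cv2,numpy as np
from scipy.spatial.transform import Rotation as R
def rays(s,px):
    px=np.atleast_2d(px).astype(float); K=s["K"]
    n=cv2.undistortPoints(px[:,None],K,np.array([s["k1"],0,0,0,0.]))[:,0]
    q=s["orientation"]; return R.from_quat([q[1],q[2],q[3],q[0]]).apply(np.c_[n,np.ones(len(n))])
def atz(s,px,z):
    d=rays(s,px); o=np.array(s["origin"]); return o+d*((z-o[2])/d[:,2])[:,None]
HUE={"red":(174,6),"yellow":(18,32),"green":(50,90),"blue":(100,122)}
def mask(s,c):
    h=cv2.cvtColor(s["color"],cv2.COLOR_RGB2HSV); a,b=HUE[c]
    H=h[...,0]; m=(H>=a)&(H<=b) if a<b else (H>=a)|(H<=b)
    return (m&(h[...,1]>90)&(h[...,2]>40)).astype(np.uint8)
def blobs(s,c,box,amin=60):
    m=mask(s,c); x0,y0,x1,y1=box; k=np.zeros_like(m); k[y0:y1,x0:x1]=m[y0:y1,x0:x1]
    cs,_=cv2.findContours(k,cv2.RETR_EXTERNAL,cv2.CHAIN_APPROX_NONE)
    return [c for c in cs if cv2.contourArea(c)>amin]
E
python3 - <<'E'
from h import *
s=robot.snapshot("top"); t=robot.snapshot("side")
np.set_printoptions(precision=4,suppress=True)
for c in HUE:
    b=blobs(s,c,(190,110,400,185)); 
    for k in b:
        (p,r)=cv2.minEnclosingCircle(k); print(c,"ball",p,r,atz(s,p,.107)[0])
    for k in blobs(t,c,(170,120,320,240)):
        (p,r)=cv2.minEnclosingCircle(k); print("   side",p,r,atz(t,p,.107)[0])
    b=blobs(s,c,(205,240,440,315))
    P=[cv2.minAreaRect(k) for k in b]
    for p in P: print("  band",atz(s,p[0],.065)[0][:2],p[1])
    print(c,"plate",np.mean([atz(s,p[0],.065)[0] for p in P],0))
im=cv2.resize(s["color"][235:320,205:440],None,fx=3.3,fy=3.3,interpolation=cv2.INTER_CUBIC); cv2.imwrite("pics/crop.png",im[:,:,::-1])
E
```

```text
red ball (317.5292663574219, 141.15121459960938) 15.788505554199219 [0.6634 0.0156 0.107 ]
   side (271.8541564941406, 164.0) 12.510955810546875 [0.6674 0.0107 0.107 ]
  band [ 0.4149 -0.0286] (15.0, 49.0)
  band [ 0.4792 -0.0298] (46.99999237060547, 13.999998092651367)
red plate [ 0.4471 -0.0292  0.065 ]
yellow ball (368.46331787109375, 143.14219665527344) 16.008569717407227 [ 0.6587 -0.0656  0.107 ]
   side (297.4078369140625, 147.3805389404297) 11.704838752746582 [ 0.6614 -0.069   0.107 ]
  band [ 0.4138 -0.1107] (15.0, 48.0)
  band [ 0.4781 -0.1115] (14.0, 48.0)
yellow plate [ 0.4459 -0.1111  0.065 ]
green ball (214.7567901611328, 135.74472045898438) 15.358187675476074 [0.6761 0.1822 0.107 ]
   side (205.5, 208.0) 14.8071928024292 [0.6789 0.1806 0.107 ]
  band [0.4157 0.0522] (13.0, 46.0)
  band [0.4802 0.052 ] (12.0, 46.0)
green plate [0.4479 0.0521 0.065 ]
blue ball (266.5, 138.0) 15.787753105163574 [0.6703 0.0977 0.107 ]
   side (241.5, 183.5) 13.729630470275879 [0.6743 0.0931 0.107 ]
  band [0.4169 0.1344] (14.0, 48.0)
  band [0.4801 0.1346] (13.0, 47.0)
blue plate [0.4485 0.1345 0.065 ]
```

View pics/crop.png

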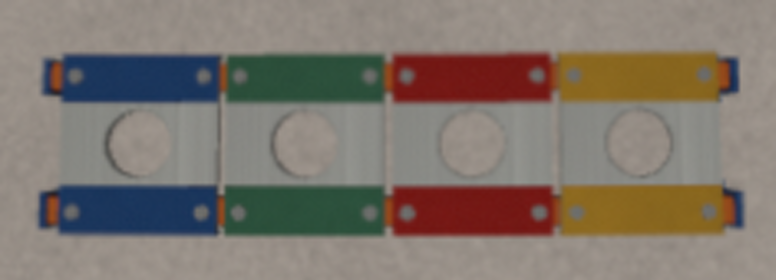

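Call:
arm_command(rows=[[[0, 0, 0, 0, 0, -1], [0, 0, 0, 0, 0, -1], [0, 0, 0, 0, 0, -1], [0, 0, 0, 0, 0, -1], [0, 0, 0, 0, 0, -1], [0, 0, 0, 0, 0, -1], [0, 0, 0, 0, 0, -1], [0, 0, 0, 0, 0, -1], [0, 0, 0, 0, 0, -1], [0, 0, 0, 0, 0, -1], [0, 0, 0, 0, 0, -1], [0, 0, 0, 0, 0, -0.44]]], hand=70, newtons=60)

```text
clock: 1.7
tool_pos: [0.2367, -0.6052, 0.231]
ee_rot: [-0.0, 0.706, 0.708, 0.0]
force: [-0.2, 0.6, -0.2]
grip_width: 0.0699
gripper_force: 0.0
```

Call:
arm_command(rows=[[[1, 0.78, 0, 0, 0, 0], [1, 0.78, 0, 0, 0, 0], [1, 0.78, 0, 0, 0, 0], [1, 0.78, 0, 0, 0, 0], [1, 0.78, 0, 0, 0, 0], [1, 0.78, 0, 0, 0, 0], [1, 0.78, 0, 0, 0, 0], [1, 0.78, 0, 0, 0, 0], [1, 0.78, 0, 0, 0, 0], [1, 0.78, 0, 0, 0, 0], [1, 0.78, 0, 0, 0, 0], [1, 0.78, 0, 0, 0, 0], [1, 0.78, 0, 0, 0, 0], [1, 0.78, 0, 0, 0, 0], [1, 0.78, 0, 0, 0, 0], [1, 0.78, 0, 0, 0, 0], [1, 0.78, 0, 0, 0, 0], [1, 0.78, 0, 0, 0, 0], [1, 0.78, 0, 0, 0, 0], [1, 0.78, 0, 0, 0, 0]]])

```text
clock: 4.2
tool_pos: [0.5492, -0.2034, 0.2315]
ee_rot: [0.0, 0.707, 0.707, 0.0]
force: [0.9, 0.6, -0.0]
grip_width: 0.0701
gripper_force: 0.0
```

Call:
arm_command(rows=[[[1, 0.78, 0, 0, 0, 0], [1, 0.78, 0, 0, 0, 0], [1, 0.78, 0, 0, 0, 0], [1, 0.78, 0, 0, 0, 0], [1, 0.78, 0, 0, 0, 0], [1, 0.78, 0, 0, 0, 0], [1, 0.7, 0, 0, 0, 0], [0, 0, 0, 0, 0, 0]]])

```text
clock: 5.2
tool_pos: [0.6572, -0.0636, 0.2311]
ee_rot: [-0.0, 0.706, 0.708, -0.0]
force: [-1.0, -0.5, 0.5]
grip_width: 0.0699
gripper_force: 0.0
```

```bash
python3 - <<'E'
from h import *
s=robot.snapshot("top"); t=robot.snapshot("side"); print(robot.state()["tool_pos"],robot.state()["ee_rot"])
im=np.vstack([s["color"][40:240,150:470],t["color"][60:260,150:470]]);im=cv2.resize(im,None,fx=1.5,fy=1.5)
cv2.imwrite("pics/a.png",im[:,:,::-1])
E
```

```text
[ 0.65637989 -0.0651777   0.23110639] [-9.32237453e-05  7.06967111e-01  7.07246348e-01 -3.12909243e-04]
```

View pics/a.png

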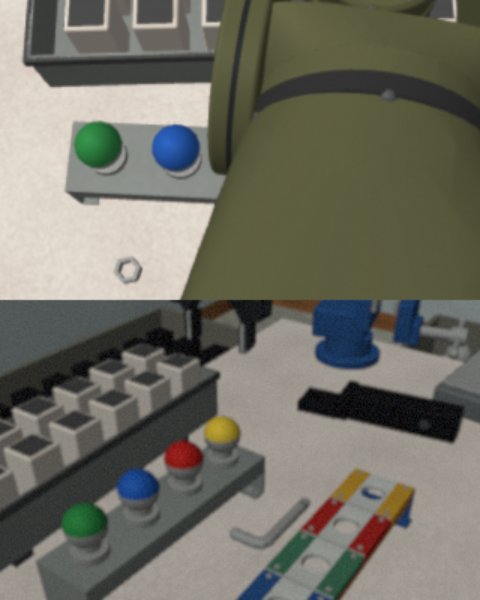

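Call:
arm_command(rows=[[[0, 0, 1, 0, 0, 0], [0, 0, 1, 0, 0, 0], [0, 0, 1, 0, 0, 0], [0, 0, 1, 0, 0, 0], [0, 0, 1, 0, 0, 0], [0, 0, 1, 0, 0, 0], [0, 0, 0.7, 0, 0, 0], [0, 0, 0.6, 0, 0, 0], [0, 0, 0, 0, 0, 0]]])

```text
clock: 6.42
tool_pos: [0.6557, -0.0652, 0.0841]
ee_rot: [-0.001, 0.707, 0.707, -0.001]
force: [-0.0, 0.2, 0.9]
grip_width: 0.0701
gripper_force: 0.0
```

Call:
arm_command(rows=[[[0, 0, 0, 0, 0, 0], [0, 0, 0, 0, 0, 0], [0, 0, 0, 0, 0, 0], [0, 0, 0, 0, 0, 0], [0, 0, 0, 0, 0, 0]]], hand=40, newtons=70)

```text
clock: 7.05
tool_pos: [0.6573, -0.0655, 0.0868]
ee_rot: [0.001, 0.707, 0.707, 0.001]
force: [0.0, 0.9, 6.1]
grip_width: 0.048
gripper_force: 72.2
```

```bash
python3 - <<'E'
from h import *
t=robot.snapshot("side"); print(robot.state())
im=cv2.resize(t["color"][90:250,200:400],None,fx=3,fy=3)
cv2.imwrite("pics/b.png",im[:,:,::-1])
E
```

```text
{'clock': 7.1, 'qpos': array([-1.80592958e-01,  2.67815619e-01,  1.73851740e+00,  9.92636343e-05,
        1.13271129e+00, -1.80612275e-01]), 'joint_velocities': array([-0.00042756, -0.00031072, -0.00129351,  0.0008134 , -0.00158777,
       -0.00072024]), 'joint_torque': array([-2.06673522e-01, -4.19206202e+01, -3.02602422e+01, -7.35216122e-02,
       -3.72645358e-03,  1.21713365e-03]), 'tool_pos': array([ 0.657318  , -0.0655033 ,  0.08686662]), 'ee_rot': array([0.00102259, 0.70711422, 0.70709819, 0.00076148]), 'force': array([-0.04405837,  0.11135962,  5.49029132]), 'wrist_torque': array([ 0.00425194, -0.00882053, -0.01489934]), 'gripper_force': 72.23707437515259, 'grip_width': 0.04839364237089322}
```

View pics/b.png

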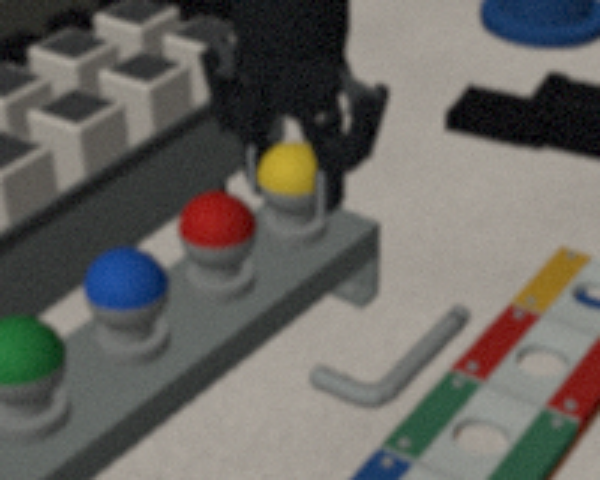

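Call:
arm_command(rows=[[[0, 0, 0, 0, 0, 0], [0, 0, 0, 0, 0, 0], [0, 0, 0.25, 0, 0, 0], [0, 0, 0, 0, 0, 0]]], hand=70)

```text
clock: 7.6
tool_pos: [0.6556, -0.0652, 0.0792]
ee_rot: [-0.001, 0.707, 0.707, -0.001]
force: [-0.5, 0.3, -0.2]
grip_width: 0.0701
gripper_force: 0.0
```

Call:
arm_command(rows=[[[0, 0, 0, 0, 0, 0], [0, 0, 0, 0, 0, 0], [0, 0, 0, 0, 0, 0], [0, 0, 0, 0, 0, 0], [0, 0, 0, 0, 0, 0]]], hand=40)

```text
clock: 8.22
tool_pos: [0.657, -0.0654, 0.0808]
ee_rot: [0.001, 0.707, 0.707, 0.001]
force: [5.5, 0.7, -0.1]
grip_width: 0.0484
gripper_force: 72.2
```

Call:
arm_command(rows=[[[0, 0, -0.5, 0, 0, 0], [0, 0, -1, 0, 0, 0], [0, 0, -1, 0, 0, 0], [0, 0, -1, 0, 0, 0], [0, 0, -1, 0, 0, 0], [0, 0, -0.5, 0, 0, 0], [0, 0, 0, 0, 0, 0]]])

```text
clock: 9.1
tool_pos: [0.6569, -0.0655, 0.1818]
ee_rot: [0.001, 0.707, 0.707, 0.001]
force: [-0.3, -0.3, -9.0]
grip_width: 0.0483
gripper_force: 73.7
```

```bash
python3 - <<'E'
from h import *
t=robot.snapshot("side"); print(robot.state()["tool_pos"],robot.state()["force"],robot.state()["grip_width"])
im=cv2.resize(t["color"][60:220,200:400],None,fx=3,fy=3)
cv2.imwrite("pics/c.png",im[:,:,::-1])
E
```

```text
[ 0.65623542 -0.06532729  0.18041326] [-0.38442626  0.31431754 -8.89879289] 0.048444613997403706
```

View pics/c.png

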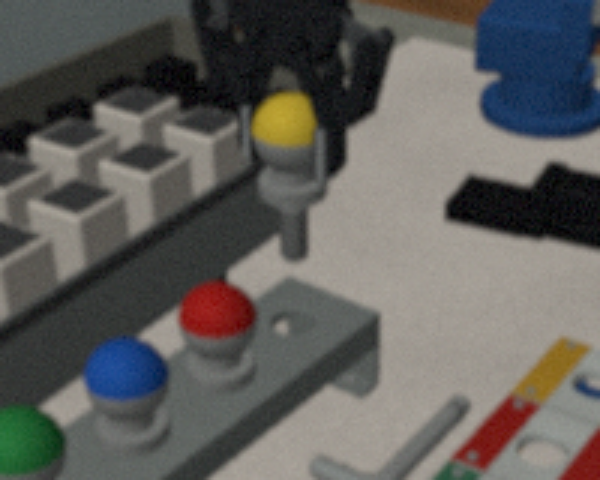

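Call:
arm_command(rows=[[[0, -0.5, 0, 0, 0, 0], [-0.25, -1, 0, 0, 0, 0], [-0.25, -1, 0, 0, 0, 0], [-0.25, -1, 0, 0, 0, 0], [-0.25, -1, 0, 0, 0, 0], [-0.25, -1, 0, 0, 0, 0], [-0.25, -1, 0, 0, 0, 0], [-0.25, -1, 0, 0, 0, 0], [-0.25, -1, 0, 0, 0, 0], [-0.25, -1, 0, 0, 0, 0], [-0.03, -0.7, 0, 0, 0, 0], [0, -0.33, 0, 0, 0, 0], [0, 0, 0, 0, 0, 0], [0, 0, 0, 0, 0, 0]]])

```text
clock: 10.9
tool_pos: [0.4462, -0.1109, 0.1805]
ee_rot: [0.0, 0.707, 0.707, 0.0]
force: [-0.3, -0.0, -8.9]
grip_width: 0.0486
gripper_force: 74.3
```

```bash
python3 - <<'E'
from h import *
t=robot.snapshot("side"); print(robot.state()["tool_pos"],robot.state()["force"],robot.state()["grip_width"])
im=cv2.resize(t["color"][100:250,280:480],None,fx=3,fy=3)
cv2.imwrite("pics/d.png",im[:,:,::-1])
# expected pixel of shank foot over hole: print where seat centre (z=.065) projects
from scipy.spatial.transform import Rotation as R
q=t["orientation"];Rm=R.from_quat([q[1],q[2],q[3],q[0]]).inv()
for p in ([.4459,-.1111,.065],[.4459,-.1111,.115],[.4459,-.1111,.207]):
    c=Rm.apply(np.array(p)-t["origin"]);u=c[:2]/c[2];u=u*(1+t["k1"]*(u@u));print((u*t["K"][0,0]+t["K"][:2,2]-[280,100])*3)
E
```

```text
[ 0.4462028  -0.11088612  0.18048219] [ 0.11670482 -0.43759259 -8.68665131] 0.04842853656865295
[355.91201548 260.47715808]
[365.96532493 197.71838067]
[386.46991381  68.9223631 ]
```

View pics/d.png

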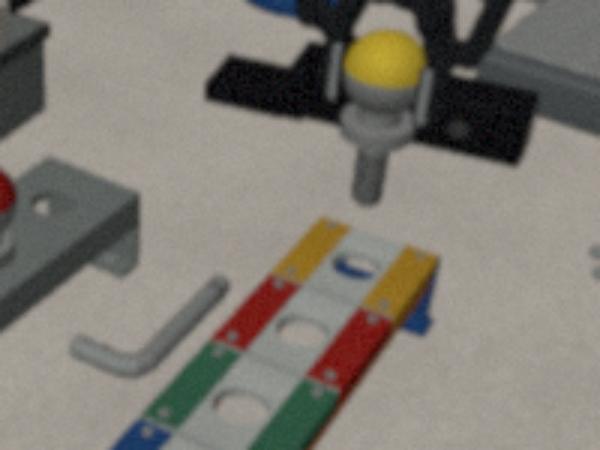

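Call:
arm_command(rows=[[[0, 0, 0.6, 0, 0, 0], [0, 0, 0.9, 0, 0, 0], [0, 0, 0.9, 0, 0, 0], [0, 0, 0.9, 0, 0, 0], [0, 0, 0.8, 0, 0, 0], [0, 0, 0.5, 0, 0, 0], [0, 0, 0.2, 0, 0, 0], [0, 0, 0.05, 0, 0, 0], [0, 0, 0.05, 0, 0, 0], [0, 0, 0, 0, 0, 0]]])

```text
clock: 12.2
tool_pos: [0.4461, -0.1111, 0.0829]
ee_rot: [0.0, 0.707, 0.707, 0.0]
force: [0.6, 0.3, -9.0]
grip_width: 0.0487
gripper_force: 74.3
```

Call:
arm_command(rows=[[[0, 0, 0.05, 0, 0, 0], [0, 0, 0.05, 0, 0, 0], [0, 0, 0.05, 0, 0, 0], [0, 0, 0, 0, 0, 0]]])

```text
clock: 12.7
tool_pos: [0.4459, -0.111, 0.0807]
ee_rot: [-0.0, 0.707, 0.707, -0.0]
force: [-4.3, 2.3, 1.5]
grip_width: 0.0484
gripper_force: 75.1
```

Call:
arm_command(rows=[[[0, 0, 0, 0, 0, 0], [0, 0, 0, 0, 0, 0], [0, 0, 0, 0, 0, 0], [0, 0, -0.5, 0, 0, 0], [0, 0, -1, 0, 0, 0], [0, 0, -1, 0, 0, 0], [0, 0, -1, 0, 0, 0], [0, 0, -1, 0, 0, 0], [0.6, 1, -0.5, 0, 0, 0], [0.6, 1, 0, 0, 0, 0], [0.6, 1, 0, 0, 0, 0], [0.6, 1, 0, 0, 0, 0], [0.6, 1, 0, 0, 0, 0], [0.6, 1, 0, 0, 0, 0], [0.6, 1, 0, 0, 0, 0], [0.6, 1, 0, 0, 0, 0], [0.6, 1, 0, 0, 0, 0], [0.6, 1, 0, 0, 0, 0], [0.33, 0.8, 0, 0, 0, 0], [0, 0, 0, 0, 0, 0]]], hand=70)

```text
clock: 15.2
tool_pos: [0.6625, 0.016, 0.1798]
ee_rot: [0.0, 0.707, 0.707, 0.0]
force: [-0.4, 0.5, 0.8]
grip_width: 0.0697
gripper_force: 0.0
```

```bash
python3 - <<'E'
from h import *
t=robot.snapshot("side"); print(robot.state()["tool_pos"],robot.state()["force"],robot.state()["grip_width"])
im=cv2.resize(t["color"][90:300,200:480],None,fx=2.8,fy=2.8)
cv2.imwrite("pics/e.png",im[:,:,::-1])
E
```

```text
[0.66184849 0.0157244  0.17967621] [ 0.51723477 -0.36930747  0.1593013 ] 0.06992110712706029
```

View pics/e.png

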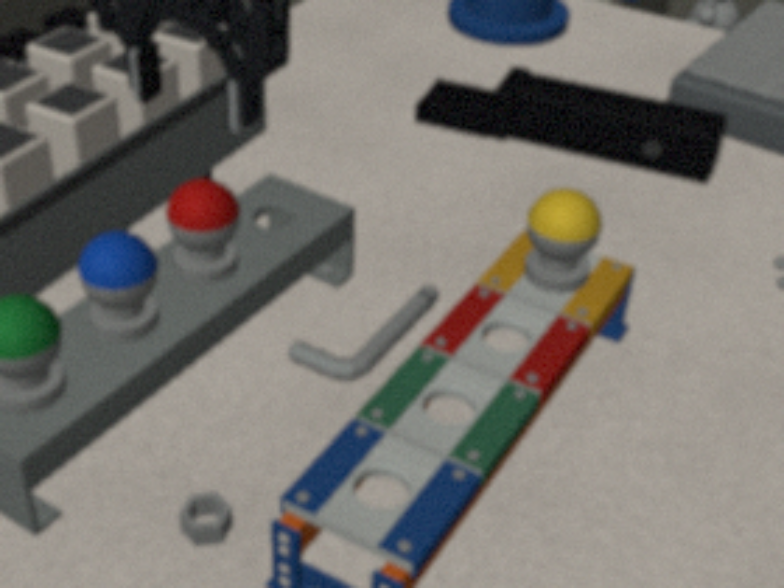

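Yellow stands seated on its plate (around 560,240 in the crop); the fingers are over red. Next: descend, grip and lift red.

Call:
arm_command(rows=[[[0, 0, 1, 0, 0, 0], [0, 0, 1, 0, 0, 0], [0, 0, 1, 0, 0, 0], [0, 0, 1, 0, 0, 0], [0, 0, 0.7, 0, 0, 0], [0, 0, 0.3, 0, 0, 0], [0, 0, 0, 0, 0, 0]]])

```text
clock: 16.12
tool_pos: [0.6617, 0.0157, 0.0791]
ee_rot: [-0.0, 0.707, 0.707, -0.0]
force: [-0.0, 0.3, -0.3]
grip_width: 0.0701
gripper_force: 0.0
```

Call:
arm_command(rows=[[[0, 0, 0, 0, 0, 0], [0, 0, 0, 0, 0, 0], [0, 0, 0, 0, 0, 0], [0, 0, 0, 0, 0, 0], [0, 0, 0, 0, 0, 0]]], hand=40)

```text
clock: 16.75
tool_pos: [0.6623, 0.0156, 0.0809]
ee_rot: [0.001, 0.707, 0.707, 0.0]
force: [-3.1, -0.3, 5.4]
grip_width: 0.0483
gripper_force: 71.6
```

Call:
arm_command(rows=[[[0, 0, -0.5, 0, 0, 0], [0, 0, -1, 0, 0, 0], [0, 0, -1, 0, 0, 0], [0, 0, -1, 0, 0, 0], [0, 0, -1, 0, 0, 0], [0, 0, -0.5, 0, 0, 0], [0, 0, 0, 0, 0, 0]]])

```text
clock: 17.62
tool_pos: [0.6624, 0.0156, 0.1809]
ee_rot: [0.001, 0.707, 0.707, 0.001]
force: [-0.1, -1.1, -9.2]
grip_width: 0.0484
gripper_force: 73.7
```

Call:
arm_command(rows=[[[0, -0.5, 0, 0, 0, 0], [-0.25, -1, 0, 0, 0, 0], [-0.25, -1, 0, 0, 0, 0], [-0.25, -1, 0, 0, 0, 0], [-0.25, -1, 0, 0, 0, 0], [-0.25, -1, 0, 0, 0, 0], [-0.25, -1, 0, 0, 0, 0], [-0.25, -1, 0, 0, 0, 0], [-0.25, -1, 0, 0, 0, 0], [-0.25, -1, 0, 0, 0, 0], [0, -0.8, 0, 0, 0, 0], [0, -0.45, 0, 0, 0, 0], [0, 0, 0, 0, 0, 0], [0, 0, 0, 0, 0, 0]]])

```text
clock: 19.38
tool_pos: [0.447, -0.0293, 0.1794]
ee_rot: [0.0, 0.707, 0.707, 0.0]
force: [0.3, 0.2, -8.3]
grip_width: 0.0484
gripper_force: 74.3
```

```bash
python3 - <<'E'
from h import *
t=robot.snapshot("side"); print(robot.state()["tool_pos"],robot.state()["force"],robot.state()["grip_width"])
im=cv2.resize(t["color"][100:250,280:480],None,fx=3,fy=3)
cv2.imwrite("pics/f.png",im[:,:,::-1])
E
```

```text
[ 0.44712523 -0.02933305  0.1793996 ] [-0.07316584 -0.0529788  -8.21792645] 0.04821542679788259
```

View pics/f.png

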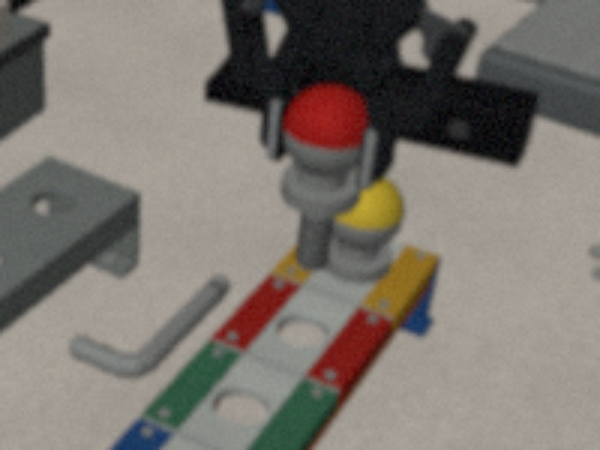

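Call:
arm_command(rows=[[[0, 0, 0.6, 0, 0, 0], [0, 0, 0.9, 0, 0, 0], [0, 0, 0.9, 0, 0, 0], [0, 0, 0.9, 0, 0, 0], [0, 0, 0.8, 0, 0, 0], [0, 0, 0.4, 0, 0, 0], [0, 0, 0.2, 0, 0, 0], [0, 0, 0.05, 0, 0, 0], [0, 0, 0.05, 0, 0, 0], [0, 0, 0.05, 0, 0, 0], [0, 0, 0.05, 0, 0, 0], [0, 0, 0, 0, 0, 0]]])

```text
clock: 20.92
tool_pos: [0.4467, -0.0293, 0.0813]
ee_rot: [-0.0, 0.707, 0.707, -0.0]
force: [0.1, -0.5, -8.3]
grip_width: 0.0482
gripper_force: 74.3
```

Call:
arm_command(rows=[[[0, 0, 0.05, 0, 0, 0], [0, 0, 0.05, 0, 0, 0], [0, 0, 0.05, 0, 0, 0], [0, 0, 0, 0, 0, 0]]])

```text
clock: 21.42
tool_pos: [0.447, -0.0294, 0.0809]
ee_rot: [-0.0, 0.707, 0.707, -0.0]
force: [-10.4, 0.6, 9.2]
grip_width: 0.0485
gripper_force: 75.8
```

Call:
arm_command(rows=[[[0, 0, 0, 0, 0, 0], [0, 0, 0, 0, 0, 0], [0, 0, 0, 0, 0, 0], [0, 0, -0.5, 0, 0, 0], [0, 0, -1, 0, 0, 0], [0, 0, -1, 0, 0, 0], [0, 0, -1, 0, 0, 0], [0, 0, -1, 0, 0, 0], [0.6, 1, -0.6, 0, 0, 0], [0.6, 1, 0, 0, 0, 0], [0.6, 1, 0, 0, 0, 0], [0.6, 1, 0, 0, 0, 0], [0.6, 1, 0, 0, 0, 0], [0.6, 1, 0, 0, 0, 0], [0.6, 1, 0, 0, 0, 0], [0.6, 1, 0, 0, 0, 0], [0.6, 1, 0, 0, 0, 0], [0.6, 1, 0, 0, 0, 0], [0.3, 1, 0, 0, 0, 0], [0, 0.1, 0, 0, 0, 0]]], hand=70)

```text
clock: 23.92
tool_pos: [0.6696, 0.097, 0.1807]
ee_rot: [0.0, 0.707, 0.707, 0.0]
force: [-0.2, -0.7, 0.0]
grip_width: 0.0694
gripper_force: 0.0
```

```bash
python3 - <<'E'
from h import *
t=robot.snapshot("side"); print(robot.state()["tool_pos"],robot.state()["force"],robot.state()["grip_width"])
im=cv2.resize(t["color"][90:300,200:480],None,fx=2.8,fy=2.8)
cv2.imwrite("pics/g.png",im[:,:,::-1])
E
```

```text
[0.66910017 0.0967249  0.18053023] [-0.23895135 -0.53798148 -0.63565647] 0.06997311607328587
```

View pics/g.png

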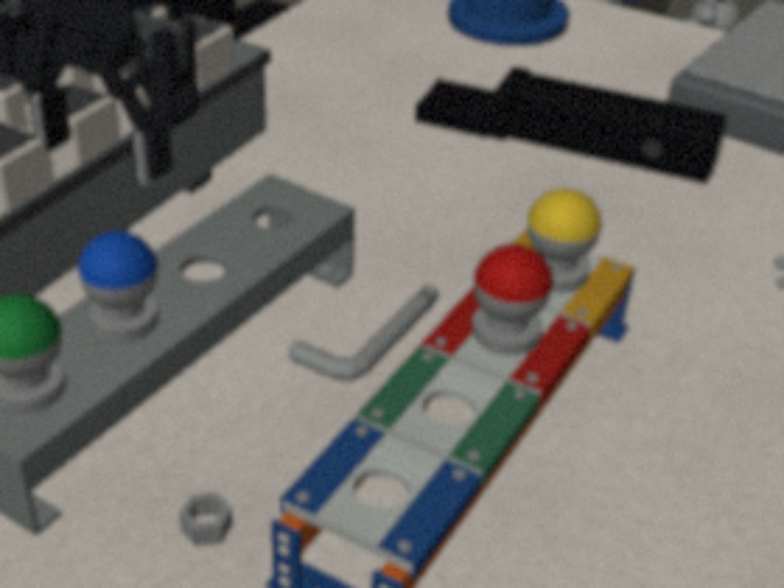

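Red (at 512,300 in the crop) is seated next to yellow, and the fingers are over blue. Now pick blue.

Call:
arm_command(rows=[[[0, 0, 1, 0, 0, 0], [0, 0, 1, 0, 0, 0], [0, 0, 1, 0, 0, 0], [0, 0, 1, 0, 0, 0], [0, 0, 0.7, 0, 0, 0], [0, 0, 0.35, 0, 0, 0], [0, 0, 0, 0, 0, 0]]])

```text
clock: 24.85
tool_pos: [0.6686, 0.0966, 0.0789]
ee_rot: [-0.0, 0.707, 0.707, -0.0]
force: [0.6, -0.0, 0.1]
grip_width: 0.0702
gripper_force: 0.0
```

Call:
arm_command(rows=[[[0, 0, 0, 0, 0, 0], [0, 0, 0, 0, 0, 0], [0, 0, 0, 0, 0, 0], [0, 0, 0, 0, 0, 0], [0, 0, 0, 0, 0, 0]]], hand=40)

```text
clock: 25.48
tool_pos: [0.6692, 0.0968, 0.0809]
ee_rot: [0.0, 0.707, 0.707, 0.0]
force: [-3.1, -0.4, 5.6]
grip_width: 0.0485
gripper_force: 71.9
```

Call:
arm_command(rows=[[[0, 0, -0.5, 0, 0, 0], [0, 0, -1, 0, 0, 0], [0, 0, -1, 0, 0, 0], [0, 0, -1, 0, 0, 0], [0, 0, -1, 0, 0, 0], [0, 0, -0.5, 0, 0, 0], [0, 0, 0, 0, 0, 0]]])

```text
clock: 26.35
tool_pos: [0.6694, 0.0967, 0.1808]
ee_rot: [0.001, 0.707, 0.707, 0.001]
force: [-0.0, -0.5, -8.1]
grip_width: 0.0483
gripper_force: 73.7
```

Call:
arm_command(rows=[[[0, -0.5, 0, 0, 0, 0], [0, -1, 0, 0, 0, 0], [0, -1, 0, 0, 0, 0], [0.2, -1, 0, 0, 0, 0], [0.3, -1, 0, 0, 0, 0], [0.3, -1, 0, 0, 0, 0], [0.3, -1, 0, 0, 0, 0], [0.3, -1, 0, 0, 0, 0], [0.3, -1, 0, 0, 0, 0], [0.2, -1, 0, 0, 0, 0], [0, -1, 0, 0, 0, 0], [0, -0.5, 0, 0, 0, 0], [0, 0, 0, 0, 0, 0], [0, 0, 0, 0, 0, 0]]])

```text
clock: 28.1
tool_pos: [0.4492, 0.1346, 0.1794]
ee_rot: [0.0, 0.707, 0.707, 0.0]
force: [-0.3, 0.1, -8.5]
grip_width: 0.0483
gripper_force: 74.3
```

```bash
python3 - <<'E'
from h import *
t=robot.snapshot("side"); print(robot.state()["tool_pos"],robot.state()["force"],robot.state()["grip_width"])
im=cv2.resize(t["color"][130:330,260:480],None,fx=2.8,fy=2.8)
cv2.imwrite("pics/i.png",im[:,:,::-1])
E
```

```text
[0.44925143 0.13456448 0.17944923] [ 0.56774921  0.65852195 -7.75074418] 0.048116466431383065
```

View pics/i.png

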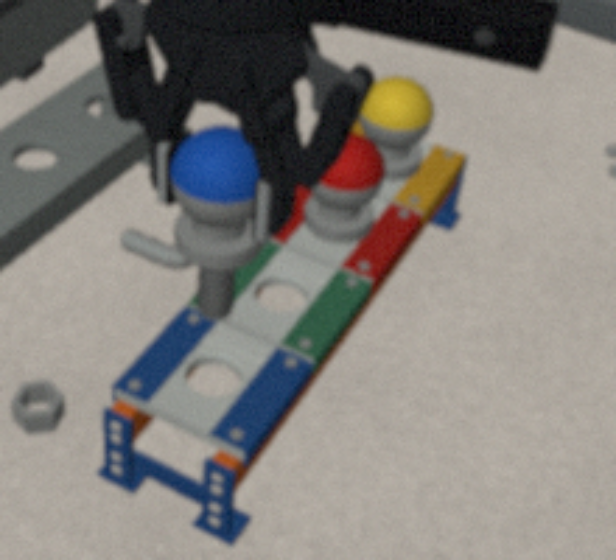

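Blue hangs upright, its shank (215,310) above the blue hole (214,377). Lowering.

Call:
arm_command(rows=[[[0, -0.03, 0.6, 0, 0, 0], [0, 0, 0.9, 0, 0, 0], [0, 0, 0.9, 0, 0, 0], [0, 0, 0.9, 0, 0, 0], [0, 0, 0.8, 0, 0, 0], [0, 0, 0.4, 0, 0, 0], [0, 0, 0.2, 0, 0, 0], [0, 0, 0.05, 0, 0, 0], [0, 0, 0.05, 0, 0, 0], [0, 0, 0.05, 0, 0, 0], [0, 0, 0.05, 0, 0, 0], [0, 0, 0.05, 0, 0, 0], [0, 0, 0.05, 0, 0, 0], [0, 0, 0, 0, 0, 0]]])

```text
clock: 29.9
tool_pos: [0.4483, 0.1347, 0.0809]
ee_rot: [-0.0, 0.707, 0.707, -0.0]
force: [-5.6, -0.9, 3.0]
grip_width: 0.0483
gripper_force: 75.2
```

Call:
arm_command(rows=[[[0, 0, 0, 0, 0, 0], [0, 0, 0, 0, 0, 0], [0, 0, 0, 0, 0, 0], [0, 0, -0.5, 0, 0, 0], [0, 0, -1, 0, 0, 0], [0, 0, -1, 0, 0, 0], [0, 0, -1, 0, 0, 0], [0, 0, -1, 0, 0, 0], [0.2, 0.8, -0.6, 0, 0, 0], [0.2, 1, 0, 0, 0, 0], [0.2, 1, 0, 0, 0, 0], [0.2, 1, 0, 0, 0, 0], [0.2, 1, 0, 0, 0, 0], [0.2, 1, 0, 0, 0, 0], [0.2, 1, 0, 0, 0, 0], [0.2, 1, 0, 0, 0, 0], [0.2, 1, 0, 0, 0, 0], [0.2, 1, 0, 0, 0, 0], [0.2, 1, 0, 0, 0, 0], [0.1, 0.5, 0, 0, 0, 0]]], hand=70)

```text
clock: 32.4
tool_pos: [0.675, 0.1808, 0.1818]
ee_rot: [0.0, 0.707, 0.707, 0.0]
force: [-0.1, 0.2, -0.4]
grip_width: 0.0701
gripper_force: 0.0
```

```bash
python3 - <<'E'
from h import *
t=robot.snapshot("side"); print(robot.state()["tool_pos"],robot.state()["force"],robot.state()["grip_width"])
im=cv2.resize(t["color"][90:330,170:480],None,fx=2.5,fy=2.5)
cv2.imwrite("pics/j.png",im[:,:,::-1])
E
```

```text
[0.67556793 0.18085334 0.18170102] [ 0.06487461 -0.13026605  0.23954231] 0.06983190938676918
```

View pics/j.png

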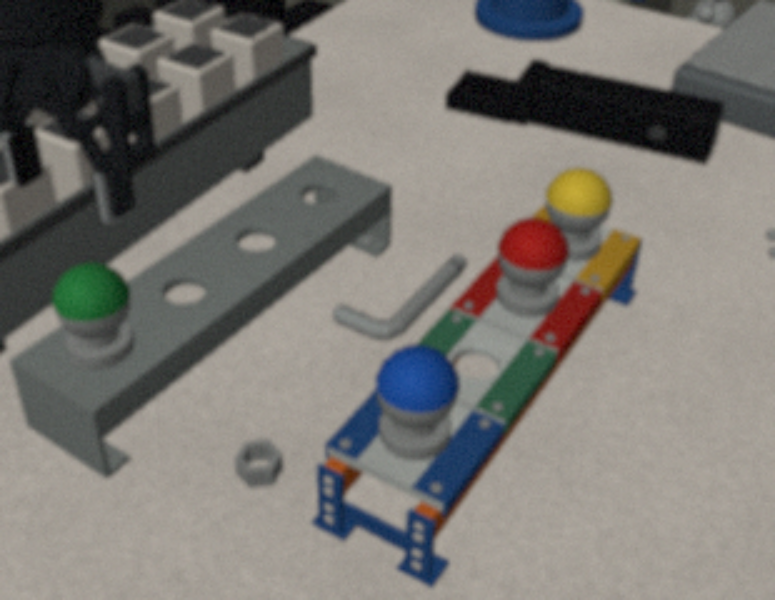

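Blue (417,400) is seated. Now green.

Call:
arm_command(rows=[[[0, 0, 1, 0, 0, 0], [0, 0, 1, 0, 0, 0], [0, 0, 1, 0, 0, 0], [0, 0, 1, 0, 0, 0], [0, 0, 0.7, 0, 0, 0], [0, 0, 0.4, 0, 0, 0], [0, 0, 0, 0, 0, 0]]])

```text
clock: 33.33
tool_pos: [0.6739, 0.1806, 0.0787]
ee_rot: [-0.0, 0.707, 0.707, -0.0]
force: [0.2, -0.4, 0.1]
grip_width: 0.0703
gripper_force: 0.0
```

Call:
arm_command(rows=[[[0, 0, 0, 0, 0, 0], [0, 0, 0, 0, 0, 0], [0, 0, 0, 0, 0, 0], [0, 0, 0, 0, 0, 0], [0, 0, 0, 0, 0, 0]]], hand=40)

```text
clock: 33.95
tool_pos: [0.6747, 0.1809, 0.0809]
ee_rot: [0.0, 0.707, 0.707, 0.001]
force: [-1.8, 0.5, 6.2]
grip_width: 0.0483
gripper_force: 72.4
```

Call:
arm_command(rows=[[[0, 0, -0.5, 0, 0, 0], [0, 0, -1, 0, 0, 0], [0, 0, -1, 0, 0, 0], [0, 0, -1, 0, 0, 0], [0, 0, -1, 0, 0, 0], [0, 0, -1, 0, 0, 0], [0, 0, -1, 0, 0, 0], [0, 0, -1, 0, 0, 0], [0, 0, 0, 0, 0, 0]]])

```text
clock: 35.08
tool_pos: [0.6755, 0.1809, 0.2327]
ee_rot: [0.001, 0.707, 0.707, 0.002]
force: [0.1, 0.2, -6.8]
grip_width: 0.0482
gripper_force: 73.3
```

Call:
arm_command(rows=[[[-0.3, -0.5, 0, 0, 0, 0], [-0.6, -1, 0, 0, 0, 0], [-0.6, -1, 0, 0, 0, 0], [-0.6, -1, 0, 0, 0, 0], [-0.6, -1, 0, 0, 0, 0], [-0.6, -1, 0, 0, 0, 0], [-0.6, -1, 0, 0, 0, 0], [-0.6, -1, 0, 0, 0, 0], [-0.6, -1, 0, 0, 0, 0], [-0.6, -1, 0, 0, 0, 0], [-0.6, -1, 0, 0, 0, 0], [-0.14, -0.8, 0, 0, 0, 0], [0, 0, 0, 0, 0, 0], [0, 0, 0.8, 0, 0, 0], [0, 0, 0.8, 0, 0, 0], [0, 0, 0.8, 0, 0, 0], [0, 0, 0, 0, 0, 0]]])

```text
clock: 37.2
tool_pos: [0.4466, 0.0519, 0.1784]
ee_rot: [-0.002, 0.707, 0.707, -0.002]
force: [0.3, -0.5, -7.0]
grip_width: 0.0484
gripper_force: 73.9
```

```bash
python3 - <<'E'
from h import *
t=robot.snapshot("side"); print(robot.state()["tool_pos"],robot.state()["force"],robot.state()["grip_width"])
im=cv2.resize(t["color"][130:330,260:480],None,fx=2.8,fy=2.8)
cv2.imwrite("pics/k.png",im[:,:,::-1])
E
```

```text
[0.44750025 0.05189227 0.17986308] [-0.17821057  0.15793076 -5.28539896] 0.04788303146753438
```

View pics/k.png

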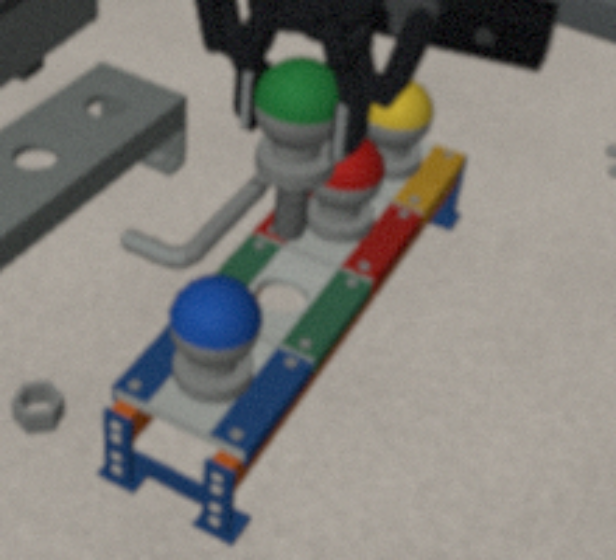

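Green hangs upright above the green hole, which shows at (283,295). Lowering.

Call:
arm_command(rows=[[[0, 0, 0.6, 0, 0, 0], [0, 0, 0.9, 0, 0, 0], [0, 0, 0.9, 0, 0, 0], [0, 0, 0.9, 0, 0, 0], [0, 0, 0.8, 0, 0, 0], [0, 0, 0.4, 0, 0, 0], [0, 0, 0.2, 0, 0, 0], [0, 0, 0.05, 0, 0, 0], [0, 0, 0.05, 0, 0, 0], [0, 0, 0.05, 0, 0, 0], [0, 0, 0.05, 0, 0, 0], [0, 0, 0.05, 0, 0, 0], [0, 0, 0, 0, 0, 0]]])

```text
clock: 38.88
tool_pos: [0.448, 0.0518, 0.0822]
ee_rot: [-0.0, 0.707, 0.707, -0.0]
force: [-0.2, -0.8, -6.2]
grip_width: 0.0482
gripper_force: 73.9
```

Call:
arm_command(rows=[[[0, 0, 0.05, 0, 0, 0], [0, 0, 0.05, 0, 0, 0], [0, 0, 0.05, 0, 0, 0], [0, 0, 0, 0, 0, 0]]])

```text
clock: 39.38
tool_pos: [0.4483, 0.0518, 0.0809]
ee_rot: [-0.0, 0.707, 0.707, -0.0]
force: [-6.7, -0.9, 5.7]
grip_width: 0.0478
gripper_force: 74.9
```

Call:
arm_command(rows=[[[0, 0, 0, 0, 0, 0], [0, 0, 0, 0, 0, 0], [0, 0, 0, 0, 0, 0], [0, 0, -0.5, 0, 0, 0], [0, 0, -1, 0, 0, 0], [0, 0, -1, 0, 0, 0], [0, 0, -1, 0, 0, 0], [0, 0, -1, 0, 0, 0], [0, 0, -1, 0, 0, 0], [0, 0.8, 0, 0, 0, 0], [0, 1, 0, 0, 0, 0], [0, 1, 0, 0, 0, 0], [0, 1, 0, 0, 0, 0], [0, 1, 0, 0, 0, 0], [0, 0.5, 0, 0, 0, 0], [0, 0, 0, 0, 0, 0], [0, 0, 0, 0, 0, 0]]], hand=70)

```text
clock: 41.5
tool_pos: [0.5536, 0.0519, 0.1894]
ee_rot: [-0.0, 0.707, 0.707, -0.0]
force: [-0.9, -0.9, -0.3]
grip_width: 0.07
gripper_force: 0.0
```

```bash
python3 - <<'E'
from h import *
t=robot.snapshot("side"); print(robot.state()["tool_pos"])
im=cv2.resize(t["color"][100:330,200:480],None,fx=2.6,fy=2.6)
cv2.imwrite("pics/l.png",im[:,:,::-1])
E
```

```text
[0.5535616  0.05187662 0.18935299]
```

View pics/l.png

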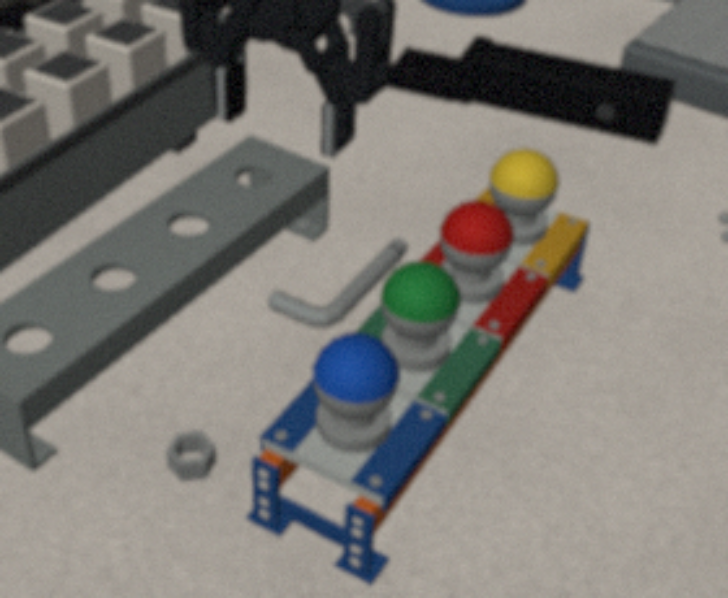

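All four balls stand upright on the plates of their own colour, pin and nut are undisturbed, and the gripper is clear.

```bash
python3 -c "
from rig import robot
print(robot.finish_job())"
```

```text
the job is handed in; nothing more can be done
None
```

All four tow balls were lowered onto the display-rack plates of their own colours and the job was handed in at about 42 s; the last picture showed them upright with the pin and nut where they were, but no verdict came back.

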